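# Clamp a painted sign board with a fold-out crank

### The arm

A 6-joint arm with a two-finger parallel gripper is mounted at the origin on the work surface. World frame = base frame: x ahead of the robot, y to its left, z up, the work surface at z = 0. Lengths are in m, angles in rad, forces in N, time in s.
With the tool pointing down it reaches from about 0.375 to 0.975 m from the base axis. Payload 3.8 kg.
Tool frame: the origin (TCP) lies midway between the tips of the shut fingers; the grasp point (between the pads) lies 19 mm behind it; z points along the fingers, y is the line along which they close (so a half turn about z gives the same grasp; the last joint's range is limited). The gripper opens to 88 mm and grips with 3 to 60 N. Pads are 18 mm wide; open, the fingers measure 123 mm over their backs; the gripper's body (75 mm by 187 mm) begins 45 mm behind the grasp point.
Start: joints at [-1.354, 0.264, 1.604, -0, 1.274, -0.037], TCP at [0.169, -0.653, 0.239] pointing down, gripper open.
Joint ranges: [-2.63, 2.63], [-0.94, 2.18], [0.31, 2.57], [-1.31, 4.45], [0, 2.66], [-2.55, 2.55]. Speed limits (rad/s): [2.57, 2.57, 3.14, 3.14, 3.14, 3.14].

### API

Orientations are given as a rotation vector (axis times angle).
In Python, from cell import manip, inverse_kinematics, cams, order gives the robot as it stands. Calls block until the motion is done:
- manip.move_pose(position, orientation): joint-space move of the TCP to a pose.
- manip.move_linear(position, rate=0.15, rot=None): straight line of the TCP; rot=None keeps the orientation; rate is the mean speed in m/s.
- manip.set_joints(angles): joint-space move.
- manip.set_gripper(opening, force=None): finger opening in m; force is the grip in N (None keeps the last); returns when the fingers have stopped.
- manip.dwell(seconds).
- inverse_kinematics(position, orientation): joint angles nearest the present ones, or None.
- manip.state(): the state.
- cams.capture(name): name is "side" or "top"; returns a dict with "image" (420x560x3 uint8, blue, green, red), "z_map" (420x560 float32, m along the optical axis (not along the pixel's ray), 0 where there is no reading), "intrinsics" (3x3 intrinsics, pixels), "k1" (the pictures are not rectified: a ray, as slopes to the right and down, at radius r is drawn at 1 + k1 r^2 times it, then the intrinsics apply), "position" and "orientation" of the camera in the world. Camera axes: x right, y down, z forward; pixel columns grow to the right and rows downward; lengths in m; the calibration is good to about 2 mm. A picture is of the moment at which its call begins.
A pose or a line that the arm cannot do raises manip.IKError and nothing moves.
- order.close_job(): hands the job in; it is judged then, once.
The state is a dict: "clock": time; "joint_pos": joint angles; "joint_velocities": joint speeds; "tau": joint torques, N m; "tool_pos": TCP position; "tcp_rot": TCP orientation; "contact_force": force on the tool from outside, world axes, zero at the start; "moment": the same for the moment, N m; "gripper_width": finger opening in m; "grasp_force": force on a finger pad.
Only numpy, scipy, OpenCV 4.12 (cv2) and the standard library are available. Lean on these libraries where they do the work, as an engineer would, in place of code of your own. Each camera call takes 0.05 s, during which the arm holds its last target. There are 200 camera calls.

### The job

Get the painted board ready for drilling: first slide it along the clamp bed until its end rests against the red end stop, then swing the folded crank all the way out until the catch latches it, and only then crank the handwheel clockwise until the jaw grips the board firmly against the fence. Leave the board clamped flat at the stop with the crank still latched out, let go, and leave the paint bottle, jar and screwdriver where they are.

Things in the scene. Friction and masses are not known exactly. Their poses are not given: they have to be found in the camera images.
- clamp: Fixed bench clamp: 270 x 360 mm aluminium bed, 10 mm thick, and a blue gearbox (100 x 110 mm, top 60 mm above the table) under a flat handwheel. Origin on the table under the wheel's axis; x from the fence to the gearbox (roughly away from the robot), y along fence and jaw, z up. Bed: x -210 to +60, y -150 to +210 mm. The board lies on it between fence and jaw, long side along y.
- stop_face (a point): Point on the board-side face of the red end stop (22 mm thick along y, 75 mm wide along x, top 36 mm above the table), at the clamp's y = -80 mm. The board is pushed along the clamp's -y until it meets this face.
- fence: Fixed steel fence, 120 mm long (y), 18 mm thick, its top 40 mm above the table, parallel to the clamp's y axis. Origin on the table under the middle of its clamping face, which looks to the clamp's +x. Its distance from the jaw differs each time.
- jaw_face (a point): Middle of the clamping face of the steel jaw (120 mm long along y, 18 mm thick, top 41 mm above the table), 26 mm above the table. The jaw slides in the clamp's -x direction, towards the fence, by 10 mm per radian of the wheel; it starts fully open, 80 to 98 mm from the fence.
- board_centre (a point): Centre of the loose wooden board, 60 mm (its x) by 160 mm (its y) by 18 mm thick, 0.12 kg; teal ends, three purple dots. It lies flat on the bed (underside 10 mm above the table), a little askew, 40 to 75 mm short of the end stop; with its end against the stop its centre is at the clamp's y = 0.
- wheel (a joint): Handwheel, a dark steel disc, 116 mm diameter, vertical axis: rad, 0 at the start (it goes no farther anticlockwise), growing CLOCKWISE seen from above, to at most 5.5. Stiff: 0.5 N m of friction, so about 4 N at the latched-out grip turn it and it stays where left, holding the clamping force. The jaw meets the board after 2.0 to 3.8 rad; 12 N or more at the grip then means firmly clamped.
- wheel_centre (a point): Centre of the wheel's top face, 76 mm above the table, on its vertical axis.
- crank (a joint): Folding crank arm, turning level about crank_hinge: rad, 0 folded across the wheel, growing ANTICLOCKWISE seen from above, 3.14 (its stop) when swung straight out, pointing radially outwards. Starts at 0 to 0.4. Light (0.04 N m) until its yellow tail meets the catch at about 2.15 rad: there about 5 N at the grip, less beyond. Until latched, pushing the grip clockwise only folds it back.
- crank_hinge (a point): Hinge of the crank on the wheel, 45 mm from the wheel's axis, 85 mm above the table; at wheel 0 it lies along the clamp's (+x, -y) diagonal from wheel_centre. The arm (18 mm wide, 80 to 90 mm above the table) reaches 70 mm from here to the grip; the yellow tail (16 mm wide) reaches 36 mm the other way.
- grip (a point): Centre of the crank's upright red grip, a freely spinning sleeve of 26 mm diameter and 50 mm height (91 to 141 mm above the table), 70 mm from crank_hinge; 25 mm from the wheel's axis when folded, 115 mm when swung out.
- latch (a joint): Brass spring catch on the wheel, 27 mm from its axis: m, 0 up, down to -0.009 when pressed down by the crank's tail passing over its ramp. It snaps back up (0) behind the tail when the crank is all the way out, and then keeps the crank from folding.
- paint_bottle_mid (a point): Middle of a loose green paint bottle, 54 mm diameter, 140 mm tall. A bystander, 70 mm above the table.
- paint_jar_mid (a point): Middle of a loose white paint jar with a blue lid, 64 mm diameter, 60 mm tall, 30 mm above the table. A bystander.
- driver_mid (a point): A loose screwdriver with a red handle, 200 mm long, lying on the table beyond the clamp; point near its middle. A bystander.
Not all that is in view belongs to the job. Of the things shaped like the part that bears board_centre, the wooden one is meant.

How it is judged:
By the outcome, as a careful person would: the job done as asked, in the order asked, and still so for the second after the job is handed in, with the robot touching nothing.
It also fails if it takes over 72 s, if anything falls off the work surface, if the arm or the gripper's body presses on something with over 40 N, if the wrist force passes 120 N, or if a joint passes its speed limit or range.

## Working session

There is one attempt and no reset: what is moved stays moved. The work goes in short steps, each a Python script; the robot and the scene stay as the last script left them, time stands still between calls to the robot, and variables do not carry over. Pictures are saved under pics/ and viewed, at most 10 in all, crops included, and the job is handed in when it is done.

```bash
ls; mkdir -p pics
cat > h.py <<'E'
import numpy as np, cv2
from scipy.spatial.transform import Rotation as R
from cell import manip, inverse_kinematics, cams, order
def ori(c):
    o=np.array(c["orientation"],float)
    return o if o.shape==(3,3) else R.from_rotvec(o).as_matrix()
def ray(c,u,v):
    K=np.array(c["intrinsics"]); k=c["k1"]
    p=cv2.undistortPoints(np.array([[[u,v]]],float),K,np.array([k,0,0,0,0.]))[0,0]
    return np.array(c["position"]),ori(c)@np.array([p[0],p[1],1])
def plane(c,u,v,z):
    o,d=ray(c,u,v); return o+d*(z-o[2])/d[2]
def point(c,u,v):
    o,d=ray(c,u,v); return o+d*c["z_map"][int(round(v)),int(round(u))]
def cloud(c):
    h,w=c["z_map"].shape; uv=np.stack(np.meshgrid(np.arange(w),np.arange(h)),-1).reshape(-1,1,2).astype(float)
    p=cv2.undistortPoints(uv,np.array(c["intrinsics"]),np.array([c["k1"],0,0,0,0.]))[:,0]
    z=c["z_map"].reshape(-1,1)
    P=(np.hstack([p,np.ones((len(p),1))])*z)@ori(c).T+np.array(c["position"])
    P[z[:,0]==0]=np.nan
    return P.reshape(h,w,3)
E
python3 - <<'E'
from h import *
for n in("top","side"):
    c=cams.capture(n); cv2.imwrite(f"pics/{n}0.png",c["image"]); print(n,c["intrinsics"],c["k1"],c["position"],c["orientation"])
s=manip.state(); print({k:s[k] for k in("clock","tool_pos","tcp_rot","gripper_width","contact_force")})
E
```

```text
pics
top [[419.50048034   0.         271.8198481 ]
 [  0.         419.50048034 210.23138108]
 [  0.           0.           1.        ]] 0.014308953452046922 [0.33703519 0.07875207 1.06094246] [-2.11822644  2.14258643 -0.16198549]
side [[381.78683278   0.         278.06293877]
 [  0.         381.78683278 213.20792732]
 [  0.           0.           1.        ]] -0.06813477217053035 [ 0.39184522 -0.75584916  0.62828484] [-2.13381806  0.11506587 -0.09595359]
{'clock': 0.1, 'tool_pos': array([ 0.16934822, -0.65277331,  0.23754293]), 'tcp_rot': array([-3.11439816e+00, -3.97356364e-01,  2.64593261e-04]), 'gripper_width': 0.0880691018126677, 'contact_force': array([ 0.31595187,  0.98305449, -0.36330022])}
```

View pics/top0.png

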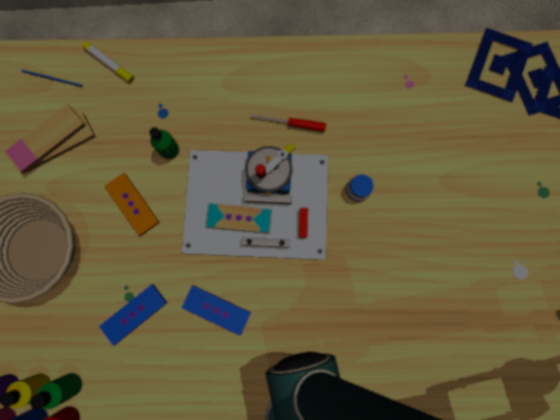

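View pics/side0.png

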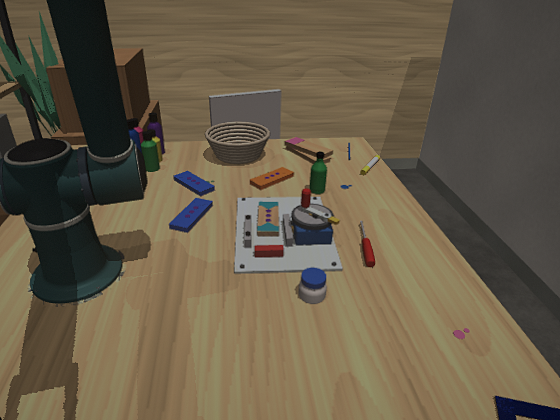

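The top view shows the clamp bed with corners at about (190,152), (327,156), (325,258) and (182,252). The wheel is at (268,170), the red grip at (261,171), the yellow tail at (291,149), the red stop at (303,222), the fence at (265,242) and the jaw at (268,198).

What could be taken for the board:
- Teal-ended wooden board at (240,217). I choose this one because it is wood, has teal ends and lies on the bed.
- Orange block at (131,204).
- Blue blocks at (133,315) and (216,310).

The bystanders are the bottle at (164,143), the jar at (360,187) and the screwdriver at (290,122).

```bash
cat > m.py <<'E'
from h import *
def cents(c,lo,hi,roi,z,amin=8):
    hsv=cv2.cvtColor(c["image"],cv2.COLOR_BGR2HSV); m=cv2.inRange(hsv,lo,hi)
    M=np.zeros_like(m); x0,y0,x1,y1=roi; M[y0:y1,x0:x1]=m[y0:y1,x0:x1]
    n,l,s,ce=cv2.connectedComponentsWithStats(M)
    return [(s[i,4],ce[i].round(1),plane(c,*ce[i],z).round(4)) for i in range(1,n) if s[i,4]>=amin]
E
python3 - <<'E'
from m import *
c=cams.capture("top"); im=c["image"]; roi=(178,135,340,265)
print("teal",cents(c,(80,90,40),(97,255,255),roi,.028))
print("purple",cents(c,(125,60,40),(165,255,255),roi,.028,3))
print("red z36",cents(c,(0,170,60),(6,255,255),roi,.036),cents(c,(172,150,60),(180,255,255),roi,.036))
print("grip z141",cents(c,(0,150,60),(8,255,255),(245,155,280,185),.141))
print("yellow z88",cents(c,(20,150,80),(35,255,255),roi,.088))
# bed: depth near z=.01
P=cloud(c); 
g=cv2.cvtColor(im,cv2.COLOR_BGR2HSV)
m=((g[...,1]<50)&(g[...,2]>70)).astype(np.uint8)*255
M=np.zeros_like(m); M[135:265,178:340]=m[135:265,178:340]
M=cv2.morphologyEx(M,cv2.MORPH_OPEN,np.ones((3,3)))
ct=max(cv2.findContours(M,cv2.RETR_EXTERNAL,cv2.CHAIN_APPROX_NONE)[0],key=cv2.contourArea)
pts=np.array([plane(c,*p,.010)[:2] for p in ct[:,0].astype(float)],np.float32)
r=cv2.minAreaRect(pts); print("bed",r,cv2.boxPoints(r))
def reg(u0,v0,u1,v1,zl,zh):
    Q=P[v0:v1,u0:u1].reshape(-1,3); Q=Q[(Q[:,2]>zl)&(Q[:,2]<zh)]
    r=cv2.minAreaRect(Q[:,:2].astype(np.float32)); return len(Q),np.median(Q[:,2]),r
print("stop",reg(292,200,315,245,.026,.046))
print("fence",reg(232,230,300,255,.028,.052))
print("jaw",reg(235,187,300,207,.03,.05))
print("wheel",reg(240,140,300,195,.070,.082))
print("board",reg(200,200,280,238,.019,.036))
for n,b in(("bottle",(145,120,185,162)),("jar",(340,170,380,205))):
    Q=P[b[1]:b[3],b[0]:b[2]].reshape(-1,3);Q=Q[Q[:,2]>.03];print(n,len(Q),np.median(Q,0),np.nanmax(Q[:,2]))
cv2.imwrite("pics/top_crop.png",cv2.resize(im[140:262,178:335],None,fx=5,fy=4.8,interpolation=cv2.INTER_CUBIC))
E
```

```text
teal [(np.int32(276), array([213.1, 215.1]), array([0.4974, 0.237 , 0.028 ])), (np.int32(275), array([263.3, 219.8]), array([0.4839, 0.1118, 0.028 ]))]
purple [(np.int32(28), array([228.3, 216.3]), array([0.4938, 0.199 , 0.028 ])), (np.int32(28), array([238.3, 217.3]), array([0.491, 0.174, 0.028])), (np.int32(28), array([248.4, 218.2]), array([0.4885, 0.1489, 0.028 ]))]
red z36 [(np.int32(71), array([260. , 169.2]), array([0.6117, 0.119 , 0.036 ])), (np.int32(205), array([302.8, 222.9]), array([0.474 , 0.0144, 0.036 ]))] []
grip z141 [(np.int32(72), array([260.1, 169.2]), array([0.5836, 0.1147, 0.141 ]))]
yellow z88 [(np.int32(77), array([289.6, 147.3]), array([0.6511, 0.0453, 0.088 ])), (np.int32(13), array([268.5, 158.2]), array([0.6247, 0.0965, 0.088 ]))]
bed ((0.5298333168029785, 0.13108879327774048), (0.3590916693210602, 0.2689693868160248), 86.89131164550781) [[ 0.38580972 -0.04089969]
 [ 0.65438324 -0.05548596]
 [ 0.6738569   0.30307728]
 [ 0.4052834   0.31766355]]
stop (271, np.float64(0.03469412261601246), ((0.4756624102592468, 0.01455958653241396), (0.021991604939103127, 0.07274022698402405), 87.98383331298828))
fence (394, np.float64(0.03910052771013495), ((0.4380853772163391, 0.09540371596813202), (0.14215804636478424, 0.04030197486281395), 88.63754272460938))
jaw (434, np.float64(0.039519713432290104), ((0.5405349731445312, 0.11268441379070282), (0.03662418946623802, 0.1406337022781372), 2.3855631351470947))
wheel (1332, np.float64(0.07559803234040435), ((0.6026434302330017, 0.0981171578168869), (0.11177051812410355, 0.11476986110210419), 89.48482513427734))
board (1580, np.float64(0.027236896718844883), ((0.49433633685112, 0.16488468647003174), (0.18149907886981964, 0.0757780522108078), 86.82328796386719))
bottle 589 [0.66565071 0.35062244 0.09302235] 0.1424583960950614
jar 506 [ 0.55788659 -0.12502546  0.05848383] 0.06504384293220011
```

View pics/top_crop.png

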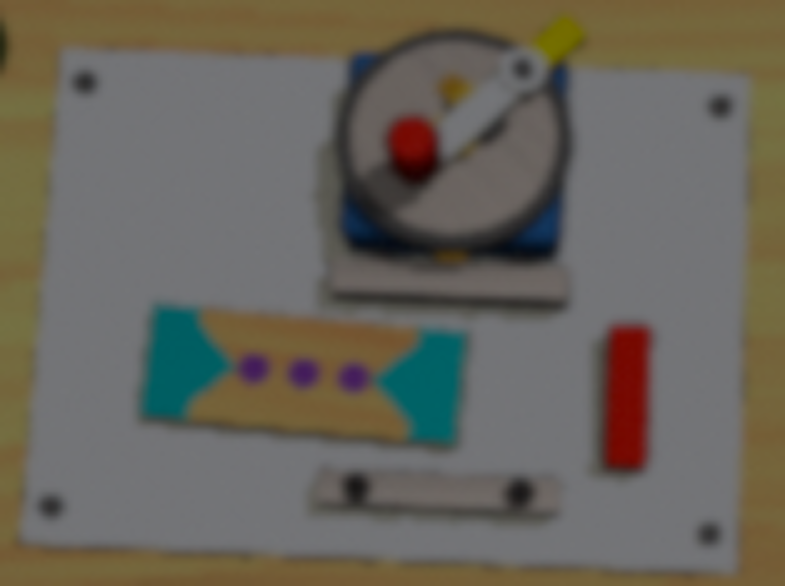

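The crop confirms the choice: a wooden board with teal ends and three purple dots. The geometry is consistent:
- The bed measures 359x269 mm.
- The wheel centre agrees with the bed fit to about 1 mm.
- The hinge-to-grip distance is 71 mm, against 70 mm given.

Next I push the board.

```bash
cat >> h.py <<'E'
O=np.array([.6029,.0975]); ex=np.array([.9985,-.0542]); ey=np.array([.0542,.9985])
def W(x,y,z): return np.array([*(O+x*ex+y*ey),z])
def C(p): d=np.array(p[:2])-O; return d@ex,d@ey
def down(yd):   # tool down, closing line along the world direction yd
    y=np.array([*yd,0.]);z=np.array([0,0,-1.]);return R.from_matrix(np.c_[np.cross(y,z),y,z]).as_rotvec()
def F(): return np.array(manip.state()["contact_force"])
def pick(p):   # of the two equal wrist angles, the one nearer joint-6 zero
    best=None
    for s in(1,-1):
        q=inverse_kinematics(p,down(s*ey))
        if q is not None and (best is None or abs(q[5])<abs(best[0][5])): best=(q,down(s*ey))
    return best
E
python3 - <<'E'
from h import *
c=cams.capture("top")
print("jaw edge",C(plane(c,267.8,201.5,.041)),"fence edge",C(plane(c,265.5,238,.040)))
q,rot=pick(W(-.114,.20,.25)); print(q,rot); np.save("rot.npy",rot)
manip.set_gripper(0.0,20); manip.move_pose(W(-.114,.205,.25),rot)
manip.move_linear(W(-.114,.205,.05),.2); manip.move_linear(W(-.114,.205,.017),.08)
f0=F(); print("f0",f0,manip.state()["tool_pos"],manip.state()["gripper_width"])
manip.move_linear(W(-.114,.120,.017),.08); print(F()-f0)
for y in np.arange(.114,.080,-.002):
    manip.move_linear(W(-.114,y,.017),.04); f=F()-f0; print(round(y,3),f.round(1),np.round(C(manip.state()["tool_pos"]),4))
    if f[1]>9: break
s=manip.state(); print(s["clock"])
cc=cams.capture("side"); cv2.imwrite("pics/side1.png",cc["image"])
E
```

```text
jaw edge (np.float64(-0.07519050653948894), np.float64(-0.0016180864956911285)) fence edge (np.float64(-0.16574270139092942), np.float64(-9.202905858476464e-05))
[ 5.02858353e-01  8.73266242e-02  1.78886558e+00 -4.44089210e-16
  1.26540045e+00 -1.01370977e+00] [0.08517103 3.14043791 0.        ]
f0 [-0.03437479  0.0306291  -0.00865685] [0.499645   0.30807029 0.01620506] 0.0003595398921842171
[ 0.07839884 -0.6287693  -0.65798505]
0.114 [ 0.   0.3 -0.3] [-0.1141  0.1139]
0.112 [ 0.6 -0.1  1.1] [-0.114   0.1119]
0.11 [ 0.6  0.6 -0.3] [-0.114   0.1099]
0.108 [-0.4  0.   0.5] [-0.1141  0.1078]
0.106 [-0.4  1.2  0.4] [-0.114   0.1058]
0.104 [-0.4  0.6 -0. ] [-0.114   0.1038]
0.102 [-0.2  0.1  0.2] [-0.114   0.1019]
0.1 [-0.4 -0.2  0.7] [-0.1141  0.0998]
0.098 [ 0.6 -0.4 -0. ] [-0.114   0.0978]
0.096 [-0.1 -0.3 -0.2] [-0.114   0.0959]
0.094 [ 0.7  5.2 -0.3] [-0.1134  0.0949]
0.092 [-0.2 12.8 -0.1] [-0.1131  0.0948]
11.0083
```

Run:
```python
from m import *
rot=np.load("rot.npy")
manip.move_linear(W(-.114,.125,.017),.1); manip.move_linear(W(-.114,.125,.22),.25)
manip.set_gripper(.060,30)
g=np.array([.5836,.1147]); 
c=cams.capture("top"); cv2.imwrite("pics/top1.png",cv2.resize(c["image"][120:270,170:350],None,fx=4.4,fy=4,interpolation=cv2.INTER_CUBIC))
for n,a in(("teal",((80,90,40),(97,255,255))),("purple",((125,60,40),(165,255,255)))):
    for k in cents(c,*a,(178,135,340,265),.028,5): print(n,k,np.round(C(k[2]),4))
print(cents(c,(0,150,60),(8,255,255),(245,155,280,185),.141))
print(manip.state()["clock"])
```

```text
teal (np.int32(237), array([181.9, 152.3]), array([0.6611, 0.3189, 0.028 ])) [0.0461 0.2242]
teal (np.int32(239), array([193.1, 144.3]), array([0.682 , 0.2907, 0.028 ])) [0.0685 0.1972]
teal (np.int32(607), array([211.6, 187.6]), array([0.5677, 0.2416, 0.028 ])) [-0.043  0.142]
teal (np.int32(273), array([291.8, 217.8]), array([0.4882, 0.0408, 0.028 ])) [-0.1115 -0.0628]
teal (np.int32(211), array([241.6, 218.6]), array([0.4877, 0.1658, 0.028 ])) [-0.1187  0.062 ]
teal (np.int32(1585), array([214.9, 249.8]), array([0.4109, 0.2316, 0.028 ])) [-0.199   0.1235]
purple (np.int32(26), array([256.5, 216. ]), array([0.4938, 0.1287, 0.028 ])) [-0.1106  0.0252]
purple (np.int32(28), array([266.8, 216.5]), array([0.4922, 0.1031, 0.028 ])) [-0.1108 -0.0004]
purple (np.int32(26), array([276.5, 217. ]), array([0.4906, 0.0789, 0.028 ])) [-0.1111 -0.0247]
[(np.int32(78), array([260.1, 169.5]), array([0.5828, 0.1146, 0.141 ]))]
13.525
```

View pics/top1.png

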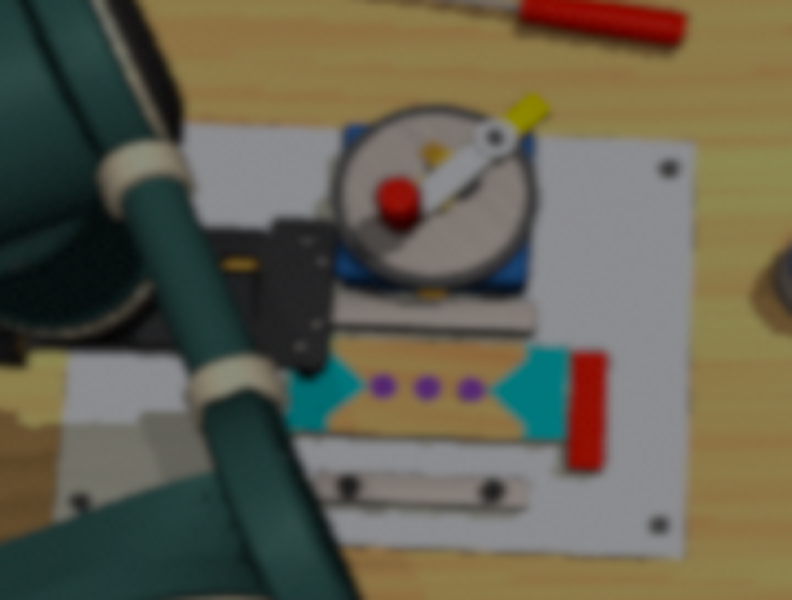

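The board's end is now flush against the stop: teal end at crop (545,395), stop at (588,410), centre at clamp y ≈ 0. The grip is still folded at crop (400,203). Next I grasp the grip and swing the crank.

Run:
```python
from h import *
rot=np.load("rot.npy"); g=np.array([.5838,.1147])
manip.move_linear([*g,.24],.2); f0=F()
manip.move_linear([*g,.103],.15); print("down",(F()-f0).round(1))
manip.set_gripper(0.0,30); s=manip.state(); print("grasp",s["gripper_width"],s["grasp_force"],(F()-f0).round(1),s["tool_pos"],s["clock"])
if s["gripper_width"]<.02: raise SystemExit("missed")
H=W(.0318,-.0318,0)[:2]; d=np.array(s["tool_pos"][:2])-H; r=np.hypot(*d); a0=np.arctan2(d[1],d[0])
fold=np.arctan2(*(ey-ex)[::-1]); print("r",r,"crank0",a0-fold)
np.save("f0.npy",f0)
for a in np.linspace(a0,fold+2.1,16)[1:]:
    k=(a-a0)/(fold+2.1-a0); rr=r+(.070-r)*min(1,2*k)
    manip.move_linear([*(H+rr*np.array([np.cos(a),np.sin(a)])),.103],.12)
    s=manip.state(); f=np.array(s["contact_force"])-f0; t=np.array([-np.sin(a),np.cos(a)]); n=np.array([np.cos(a),np.sin(a)])
    print(round(a-fold,2),"tan %.1f rad %.1f z %.1f w %.4f"%(f[:2]@t,f[:2]@n,f[2],s["gripper_width"]))
    if np.hypot(*f[:2])>25: break
print(s["clock"])
```

```text
down [0.7 2.  0.2]
grasp 0.02493595777072764 30.000332104973495 [-0.9  1.1  1.9] [0.58387212 0.11486301 0.1032712 ] 16.0917
r 0.07064802104438724 crank0 0.03638898103559507
0.17 tan 0.2 rad 2.3 z 3.1 w 0.0252
0.31 tan -0.4 rad 2.6 z 3.9 w 0.0249
0.45 tan -0.6 rad 3.9 z 4.4 w 0.0249
0.59 tan 0.0 rad 4.4 z 6.4 w 0.0247
0.72 tan -1.1 rad 4.0 z 6.5 w 0.0253
0.86 tan -0.3 rad 4.6 z 6.1 w 0.0251
1.0 tan -0.3 rad 2.8 z 6.9 w 0.0253
1.14 tan 0.1 rad 3.5 z 5.7 w 0.0251
1.27 tan -0.6 rad 3.7 z 6.1 w 0.0249
1.41 tan 0.1 rad 4.0 z 6.7 w 0.0252
1.55 tan -1.0 rad 2.8 z 5.9 w 0.0252
1.69 tan 0.5 rad 3.8 z 5.3 w 0.0249
1.82 tan -1.0 rad 2.7 z 6.4 w 0.0252
1.96 tan 0.3 rad 2.8 z 5.3 w 0.0249
2.1 tan -0.1 rad 1.6 z 5.7 w 0.0252
19.8417
```

Run:
```python
from h import *
f0=np.load("f0.npy"); H=W(.0318,-.0318,0)[:2]; fold=np.arctan2(*(ey-ex)[::-1])
def ca():
    d=np.array(manip.state()["tool_pos"][:2])-H; return (np.arctan2(d[1],d[0])-fold)%(2*np.pi),np.hypot(*d)
for b in [*np.arange(2.2,3.1,.1),3.1,3.14,3.17,3.2,3.23,3.26]:
    a=fold+b; n=np.array([np.cos(a),np.sin(a)]); t=np.array([-n[1],n[0]])
    manip.move_linear([*(H+.070*n),.103],.08)
    s=manip.state(); f=np.array(s["contact_force"])-f0
    print(round(b,2),"tan %.1f rad %.1f z %.1f"%(f[:2]@t,f[:2]@n,f[2]),np.round(ca(),3))
    if b>3.1 and f[:2]@t<-14: break
    if np.hypot(*f[:2])>30: break
print(s["clock"]); c=cams.capture("top"); cv2.imwrite("pics/top2.png",cv2.resize(c["image"][120:270,170:350],None,fx=4.4,fy=4,interpolation=cv2.INTER_CUBIC))
c=cams.capture("side"); cv2.imwrite("pics/side2.png",cv2.resize(c["image"][170:290,220:380],None,fx=5,fy=5,interpolation=cv2.INTER_CUBIC))
```

```text
2.2 tan -2.1 rad 2.9 z 6.3 [2.19 0.07]
2.3 tan -1.7 rad 2.9 z 5.6 [2.293 0.07 ]
2.4 tan 1.2 rad 1.3 z 4.3 [2.4  0.07]
2.5 tan 0.4 rad 0.8 z 4.6 [2.507 0.07 ]
2.6 tan 1.2 rad 1.4 z 4.9 [2.606 0.07 ]
2.7 tan 0.8 rad -0.8 z 4.9 [2.705 0.07 ]
2.8 tan 0.1 rad -1.1 z 5.8 [2.804 0.07 ]
2.9 tan 1.0 rad -1.4 z 5.6 [2.904 0.07 ]
3.0 tan 0.5 rad -0.6 z 6.0 [3.004 0.07 ]
3.1 tan 3.9 rad -1.6 z 5.0 [3.112 0.069]
3.14 tan -0.1 rad -2.1 z 5.4 [3.137 0.07 ]
3.17 tan -4.5 rad -2.1 z 8.8 [3.141 0.069]
3.2 tan -9.4 rad -2.0 z 10.6 [3.145 0.07 ]
3.23 tan -15.3 rad -2.5 z 12.8 [3.149 0.07 ]
23.3417
```

View pics/side2.png

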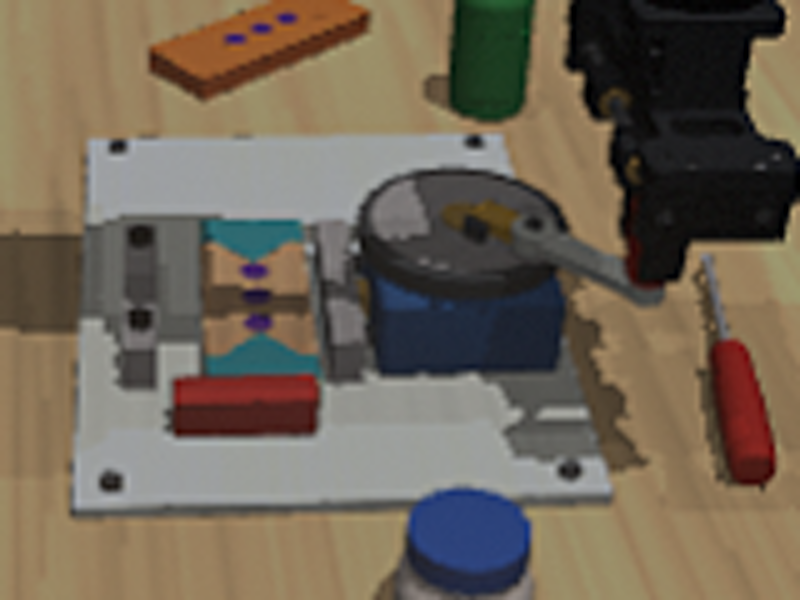

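The side view shows the crank out: arm from (535,225) to the grip at about (645,280), with the tail over the brass catch at (480,220). The angle stopped at 3.14 with force rising, so it is on its stop. Next I turn the wheel clockwise.

Run:
```python
from h import *
f0=np.load("f0.npy"); e=np.arctan2(ex[1],ex[0])
def go(th,rate):
    a=e-np.pi/4-th; n=np.array([np.cos(a),np.sin(a)]); t=np.array([n[1],-n[0]]) # clockwise
    manip.move_linear([*(O+.115*n),.103],rate); s=manip.state(); f=np.array(s["contact_force"])-f0
    d=np.array(s["tool_pos"][:2])-O; act=(e-np.pi/4-np.arctan2(d[1],d[0]))%(2*np.pi)
    res=-f[:2]@t; print("%.2f act %.3f r %.4f | resist %.1f rad %.1f z %.1f t %.1f"%(th,act,np.hypot(*d),res,f[:2]@n,f[2],s["clock"])); return res,np.hypot(*f)
th=0
while th<4.2:
    th+=.12 if th<2.3 else .04
    r,m=go(th,.15 if th<2.3 else .08)
    if r>10 or m>35: break
```

```text
0.12 act 0.129 r 0.1145 | resist -0.2 rad -2.6 z 5.9 t 23.7Traceback (most recent call last):
  File "<stdin>", line 11, in <module>
  File "<stdin>", line 7, in go
TypeError: return arrays must be of ArrayType
```

```bash
cat > turn.py <<'E'
from h import *
f0=np.load("f0.npy"); e=np.arctan2(ex[1],ex[0])
def go(th,rate):
    a=e-np.pi/4-th; n=np.array([np.cos(a),np.sin(a)]); t=np.array([n[1],-n[0]]) # clockwise
    manip.move_linear([*(O+.115*n),.103],rate); s=manip.state(); f=np.array(s["contact_force"])-f0
    d=np.array(s["tool_pos"][:2])-O; act=(e-np.pi/4-np.arctan2(d[1],d[0]))%(2*np.pi)
    res=-f[:2]@t; print("%.2f act %.3f r %.4f | resist %.1f rad %.1f z %.1f t %.1f"%(th,act,np.hypot(*d),res,f[:2]@n,f[2],s["clock"])); return res,np.linalg.norm(f)
E
python3 - <<'E'
from turn import *
for th in(.2,.3,.4,.5): go(th,.12)
c=cams.capture("top"); cv2.imwrite("pics/top3.png",cv2.resize(c["image"][120:270,170:350],None,fx=4.4,fy=4,interpolation=cv2.INTER_CUBIC))
E
```

```text
0.20 act 0.200 r 0.1145 | resist 1.6 rad -2.4 z 5.7 t 24.0
0.30 act 0.299 r 0.1145 | resist 2.0 rad -3.2 z 6.7 t 24.2
0.40 act 0.399 r 0.1146 | resist 2.0 rad -3.9 z 4.7 t 24.5
0.50 act 0.499 r 0.1146 | resist 1.4 rad -4.5 z 5.9 t 24.7
```

View pics/top3.png

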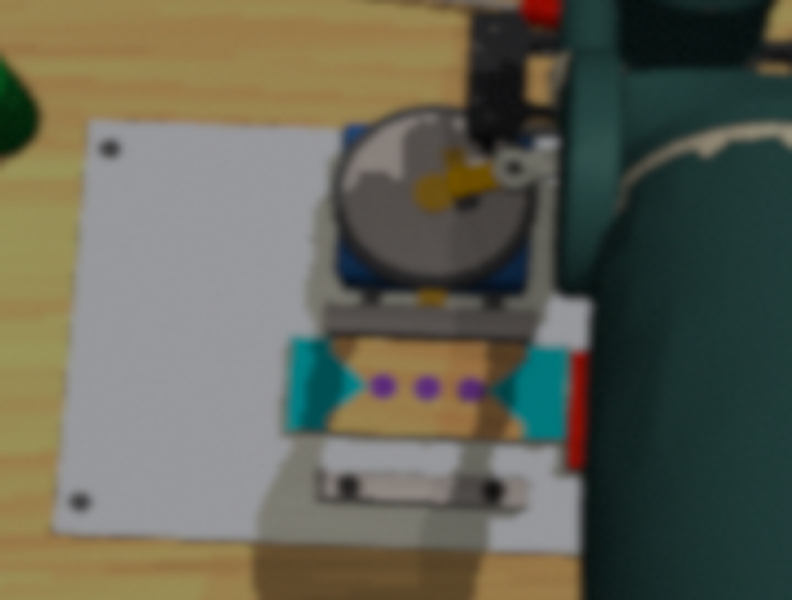

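The hinge has moved to crop (513,167), the tail lies radially and the jaw has advanced to about (435,318). The wheel is turning with the crank latched, so I carry on.

Run:
```python
from turn import *
th=.5
while th<4.3:
    th+=.15 if th<2.0 else .05
    r,m=go(th,.15 if th<2.0 else .08)
    if r>12 or m>38: break
```

```text
0.65 act 0.652 r 0.1147 | resist -0.2 rad -3.3 z 5.7 t 25.0
0.80 act 0.802 r 0.1148 | resist -0.2 rad -3.8 z 6.5 t 25.3
0.95 act 0.951 r 0.1149 | resist -0.3 rad -3.4 z 5.3 t 25.6
1.10 act 1.100 r 0.1149 | resist -1.7 rad -3.0 z 6.2 t 25.8
1.25 act 1.249 r 0.1150 | resist -0.7 rad -2.5 z 5.2 t 26.1
1.40 act 1.400 r 0.1151 | resist -0.8 rad -2.0 z 4.3 t 26.4
1.55 act 1.550 r 0.1152 | resist -0.3 rad -1.6 z 6.1 t 26.6
1.70 act 1.700 r 0.1153 | resist -1.0 rad -0.2 z 6.5 t 26.9
1.85 act 1.850 r 0.1154 | resist -0.6 rad 0.7 z 7.5 t 27.2
2.00 act 2.000 r 0.1155 | resist 0.4 rad 0.4 z 6.7 t 27.4
2.15 act 2.146 r 0.1156 | resist 0.7 rad 1.0 z 7.7 t 27.8
2.20 act 2.193 r 0.1156 | resist 1.5 rad 0.8 z 8.2 t 28.1
2.25 act 2.242 r 0.1156 | resist 2.7 rad 1.2 z 7.6 t 28.3
2.30 act 2.292 r 0.1156 | resist 2.3 rad 2.1 z 7.7 t 28.6
2.35 act 2.342 r 0.1156 | resist 2.3 rad 1.3 z 8.5 t 28.8
2.40 act 2.392 r 0.1157 | resist 1.9 rad 3.7 z 8.0 t 29.1
2.45 act 2.441 r 0.1156 | resist 1.7 rad 2.1 z 8.4 t 29.3
2.50 act 2.491 r 0.1157 | resist 2.9 rad 2.5 z 9.5 t 29.6
2.55 act 2.541 r 0.1157 | resist 1.5 rad 2.3 z 9.0 t 29.8
2.60 act 2.591 r 0.1157 | resist 2.8 rad 1.8 z 8.8 t 30.1
2.65 act 2.641 r 0.1157 | resist 2.5 rad 2.1 z 7.7 t 30.3
2.70 act 2.691 r 0.1157 | resist 2.3 rad 2.4 z 9.1 t 30.6
2.75 act 2.741 r 0.1157 | resist 2.4 rad 1.8 z 10.2 t 30.8
2.80 act 2.791 r 0.1157 | resist 1.9 rad 3.2 z 8.8 t 31.1
2.85 act 2.841 r 0.1158 | resist 2.4 rad 3.3 z 10.2 t 31.3
2.90 act 2.890 r 0.1157 | resist 1.6 rad 3.6 z 9.1 t 31.6
2.95 act 2.940 r 0.1157 | resist 1.9 rad 3.5 z 9.9 t 31.8
3.00 act 2.991 r 0.1157 | resist 1.5 rad 2.3 z 9.7 t 32.1
3.05 act 3.041 r 0.1157 | resist 1.9 rad 3.4 z 9.2 t 32.3
3.10 act 3.090 r 0.1157 | resist 3.2 rad 2.8 z 9.6 t 32.6
3.15 act 3.141 r 0.1157 | resist 3.3 rad 4.1 z 9.5 t 32.8
3.20 act 3.182 r 0.1157 | resist 4.8 rad 3.5 z 12.3 t 33.1
3.25 act 3.211 r 0.1157 | resist 13.0 rad 1.9 z 17.1 t 33.3
```

Run:
```python
from turn import *
th=3.25
while th<3.7:
    th+=.03; r,m=go(th,.04)
    if r>21 or m>50: break
manip.dwell(.4); go(th,.04)
```

```text
3.28 act 3.224 r 0.1157 | resist 17.1 rad 1.5 z 20.4 t 33.6
3.31 act 3.240 r 0.1157 | resist 22.4 rad 1.6 z 24.8 t 33.8
3.31 act 3.239 r 0.1157 | resist 21.3 rad 1.3 z 23.3 t 34.5
```

Run:
```python
from turn import *
from m import cents
go(3.26,.04)
manip.set_gripper(.06); print((F()-f0).round(1))
p=np.array(manip.state()["tool_pos"]); manip.move_linear([p[0],p[1],.26],.2)
manip.set_joints([-1.354,.264,1.604,0,1.274,-.037])
s=manip.state(); print(s["clock"],(F()-f0).round(1))
c=cams.capture("top"); cv2.imwrite("pics/top4.png",cv2.resize(c["image"][120:270,170:350],None,fx=4.4,fy=4,interpolation=cv2.INTER_CUBIC))
for k in cents(c,(125,60,40),(165,255,255),(178,135,340,265),.028,5): print("purple",np.round(C(k[2]),4))
for k in cents(c,(0,150,60),(8,255,255),(178,135,340,265),.141,5): print("red",k[0],k[1],np.round(C(k[2]),4))
for k in cents(c,(20,120,60),(35,255,255),(240,140,310,200),.088): print("yel",k[0],np.round(C(k[2]),4))
c=cams.capture("side"); cv2.imwrite("pics/side4.png",cv2.resize(c["image"][170:290,220:380],None,fx=5,fy=5,interpolation=cv2.INTER_CUBIC))
```

```text
3.26 act 3.212 r 0.1157 | resist 14.7 rad 3.2 z 18.1 t 34.8
[-0.4  1.1  0.2]
39.575 [-0.9  1.   0.5]
purple [-0.1358  0.0253]
purple [-0.1359  0.0004]
purple [-0.1356 -0.025 ]
red 71 [229.5 194.1] [-0.0805  0.0819]
red 210 [302.9 222.6] [-0.1378 -0.0844]
yel 603 [ 0.057  -0.0203]
yel 163 [-0.011   0.0065]
yel 41 [-0.0708 -0.0019]
```

View pics/top4.png

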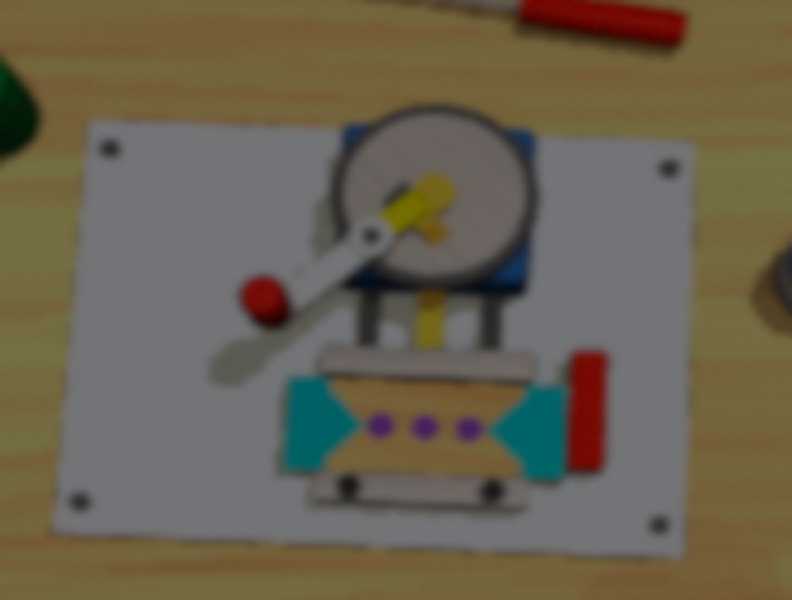

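View pics/side4.png

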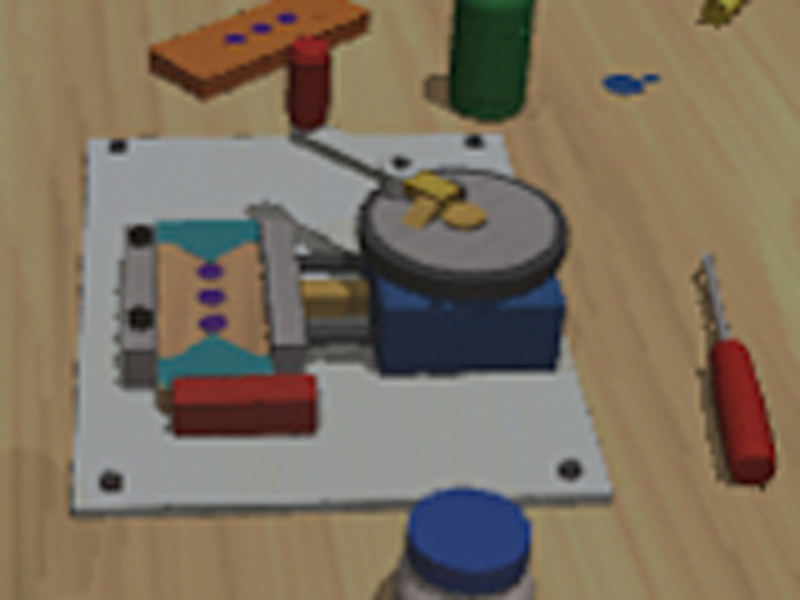

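The wheel ended at about 3.16 rad with the crank latched out: the tail at crop (410,210) is radial and the grip sits 115 mm out. The board is held between jaw and fence, its dots shifted 0.2 mm along y, so it is still at the stop. The bystanders have not moved. I'm handing in.

```bash
python3 -c "
from cell import order; print(order.close_job())"
```

```text
the job is handed in; nothing more can be done
None
```

The job is handed in at about 40 s: the board is at the stop, the crank is latched out, the jaw was cranked to about 21 N at the grip, the arm is clear and the bystanders are where they were; no verdict was returned.

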